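# Swing the desk lamp over the clipboard

### The arm

A 6-joint arm with a two-finger parallel gripper is mounted at the origin on the work surface. World frame = base frame: x ahead of the robot, y to its left, z up, the work surface at z = 0. Lengths are in mm, angles in degrees, forces in N, time in s.
With the tool pointing down it reaches from about 300 to 850 mm from the base axis. Payload 4.2 kg.
Tool frame: the origin (TCP) lies midway between the tips of the shut fingers; the grasp point (between the pads) lies 19 mm behind it (env.grip_point_offset is the distance from the TCP to the grasp point, in mm); z points along the fingers, x is the direction in which the jaws open and shut, and the axes are right-handed (so a half turn about z gives the same grasp; the last joint's range is limited). The gripper opens to 91 mm and grips with 3 to 60 N. Pads are 32 mm wide; open, the fingers measure 118 mm over their backs; the gripper's body (76 mm by 178 mm) begins 60 mm behind the grasp point.
Start: joints at [64.458, 18.312, 89.639, -0, 72.044, -1.146], TCP at [237.508, 523.673, 213.976] pointing down, gripper open.
Joint ranges: [-177.97, 177.97], [-48.28, 115.42], [12.27, 149.76], [-77.06, 257.06], [2.81, 150.46], [-146.56, 146.56]. Speed limits (degrees/s): [147.25, 147.25, 180, 180, 180, 180].

### API

Orientations are given as [roll, pitch, yaw] about the fixed x, y, z axes, in that order (R = Rz(yaw) Ry(pitch) Rx(roll)).
In Python, from workcell import env gives the robot as it stands.
- The arm moves only by the shell command python3 -m pendant 'ROWS' [FORCE]. ROWS is JSON, a list of rows, each an object with "xyz": the shift along the tool's x, y, z in m, a list of three; "roll": the turn about the tool's z in degrees; "jaw": the closure, from 0 (fully open) to 1 (shut). A call has exactly 8 rows; each row is the pose to reach, as a shift and turn from the pose commanded when the call began, along the tool's axes at that moment; what a row does not reach only later rows make up. A row lasts 1/8 s, in which the tool goes at most 62.5 mm and 10.7 degrees, less where a joint would pass 70% of its speed; a pose out of reach is approached as far as the arm can. A call with a gripper value outside its range is refused whole. The fingers move at their own pace and stop on an object; FORCE is the grip in N (left out, the last holds). Time passes only in rows, so rows that repeat a pose let the fingers close, or fill a call up. It gives the time, the measured TCP pose, the force and the opening at its end, in the units of the state.
- env.state(): the state, without advancing time (a new reading comes with each control period).
- env.grab_frame(name): name is "scene" or "top" or "wrist"; returns (picture, depth): 420x560x3 uint8, blue, green, red; 420x560 float32, mm along the optical axis (not along the pixel's ray), 0 where there is no reading.
- env.camera_params(name): a dict with "camera_matrix" (3x3 intrinsics, pixels), "D" ([k1, k2, p1, p2, k3] as OpenCV has them; the pictures are not rectified), "cam_to_world" (4x4, takes a point from camera to world coordinates); the wrist camera has in their place "hand_eye" (4x4, takes a point from camera to tool coordinates, whose origin is the TCP and whose axes are the tool frame's). Camera axes: x right, y up, looking along -z (the intrinsics and any distortion apply to the point x, -y, -z); pixel columns grow to the right and rows downward; lengths in mm; the calibration is good to about 2 mm. A picture is of the moment at which its call begins: read the wrist's pose just before it. camera_params takes no time and is no camera call.
- env.job_done(): hands the job in, once; it reports no verdict.
The state is a dict: "time_s": time; "qpos": joint angles; "qvel": joint speeds; "effort": joint torques, N m; "ee_pos": TCP position; "ee_rot": TCP orientation; "force": force on the tool from outside, world axes, zero at the start; "torque": the same for the moment, N m; "gripper_width": finger opening in mm.
Only numpy, scipy, OpenCV 4.12 (cv2) and the standard library are available. Lean on these libraries where they do the work, as an engineer would, in place of code of your own. Each camera call takes 0.05 s, during which the arm holds its last target. There are 200 camera calls.

### The job

Swing the desk lamp's arm round (the knob on the shade is there to hold it by) until the shade hangs over the middle of the clipboard with the form on it (not over the spiral notebook), then let go so that it stays there. Leave the stapler lying where it is.

Things in the scene. Friction and masses are not known exactly. Their poses are not given: they have to be found in the camera images.
- lamp_knob (a point): Upright round steel knob, 18 mm thick, on top of the lamp's black shade, from 212 to 265 mm above the desk. Point: on its axis, 240 mm up. Its +x axis is level, along the arm from knob to post; the post's axis, about which the arm turns, is 280 mm from the knob's axis. The shade below is a cone: 40 mm across at its top (212 mm up), 110 mm at its rim (150 mm up).
- lamp_arm (a joint): Angle of the lamp arm (a level 14 mm steel tube, 200 mm above the desk) about its upright post, rad; grows anticlockwise seen from above, stops at -1.05 and 1.05. Held by friction, about 0.25 N m (1 N at the knob): it stays where it is left. The lamp's round foot, 150 mm across, is fixed to the desk.
- clipboard: Brown clipboard 230 mm long (x), 160 wide (y), 4 thick, fixed on the desk, with a printed white form and a steel clip at its +x end (18 mm high). Origin: centre of its underside. It lies left or right of the lamp's post, its middle within 20 mm of the circle the knob travels; a grey spiral notebook of like size lies on the other side.
- stapler: Black and steel stapler, 140 mm long (x), 36 wide (y), 49 high, lying loose between clipboard and notebook, under the shade's travel. Origin: centre of its underside. A water bottle 200 mm high and a mug stand left and right of the lamp's post, outside the shade's travel between notebook and clipboard.

How it is judged (in metres and radians):
At the end, for the whole second after the job is handed in: The lamp's knob (the middle of the shade) is within 50 mm, seen from above, of the middle of the clipboard, and the arm is at rest (slower than 0.05 rad/s) (horizontal distance between lamp_knob and clipboard below 0.05 m and velocity of joint lamp_arm between -0.05 and 0.05 rad/s); the robot touches nothing.
It fails at once if the stapler is shifted (more than 30 mm) (distance of stapler from where it was at the start of the episode above 0.03 m).
It also fails if it takes over 32 s, if anything falls off the work surface, if the arm or the gripper's body presses on something with over 40 N, if the wrist force passes 120 N, or if a joint passes its speed limit or range.

## Working session

There is one attempt and no reset: what is moved stays moved. The work goes in short steps, Python scripts to look and compute and a shell command to move; the robot and the scene stay as the last step left them, time stands still between calls to the robot, and variables do not carry over. Pictures are saved under pics/ and viewed, about 8 in all and at most 12, crops included, and the job is handed in when it is done.

```bash
mkdir -p pics; ls; cat > h.py <<'E'
import numpy as np, cv2
from workcell import env
from scipy.spatial.transform import Rotation as R
def T_tool():
    s=env.state(); return s
def grab(n,f=None):
    s=env.state(); im,d=env.grab_frame(n); p=env.camera_params(n)
    if 'cam_to_world' in p: M=np.array(p['cam_to_world'])
    else:
        T=np.eye(4);T[:3,:3]=R.from_euler('xyz',s['ee_rot'],degrees=True).as_matrix();T[:3,3]=s['ee_pos'];M=T@np.array(p['hand_eye'])
    if f: cv2.imwrite('pics/'+f,im)
    np.savez('/tmp/'+n+'.npz',im=im,d=d,K=p['camera_matrix'],D=p['D'],M=M)
    return load(n)
def load(n): return np.load('/tmp/'+n+'.npz')
def rays(c,uv):
    u=cv2.undistortPoints(np.array(uv,float).reshape(-1,1,2),c['K'],c['D']).reshape(-1,2)
    return np.c_[u[:,0],-u[:,1],-np.ones(len(u))]
def plane(c,uv,z):
    r=rays(c,uv)@c['M'][:3,:3].T; o=c['M'][:3,3]
    return o+r*((z-o[2])/r[:,2])[:,None]
def depthpts(c,uv):
    uv=np.array(uv,int).reshape(-1,2); d=c['d'][uv[:,1],uv[:,0]]
    return (rays(c,uv)*d[:,None])@c['M'][:3,:3].T+c['M'][:3,3]
E
python3 - <<'E'
from h import *
for n in('scene','top'): c=grab(n,n+'0.png'); print(n,c['M'][:3,3])
print(env.state())
E
```

```text
pics
scene [ 883.51833434 -346.70083254  814.90026141]
top [607.62820953   5.41744343 970.05842658]
{'time_s': 0.1, 'qpos': array([ 6.44567946e+01,  1.83485721e+01,  8.96979596e+01, -4.09079942e-04,
        7.20425401e+01, -1.14552578e+00]), 'qvel': array([-0.00600108, -0.08134199, -0.04589182, -0.04941501,  0.10257067,
       -0.09365881]), 'effort': array([ 1.81287338e-03, -4.13333309e+01, -2.32510346e+01,  7.31589412e-02,
        4.21334524e-02, -7.28742975e-05]), 'ee_pos': array([237.32591298, 523.26505103, 213.208253  ]), 'ee_rot': array([-1.79998608e+02,  8.90617820e-02,  6.56024479e+01]), 'force': array([ 1.03617782,  0.54926818, -0.22811478]), 'torque': array([-0.01244097, -0.02980804, -0.05376405]), 'gripper_width': 91.33365826698702}
```

View pics/top0.png

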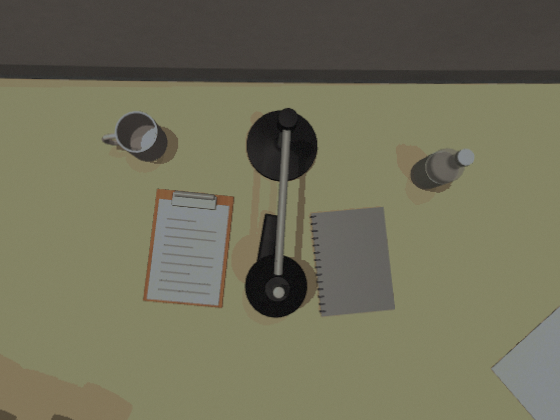

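View pics/scene0.png

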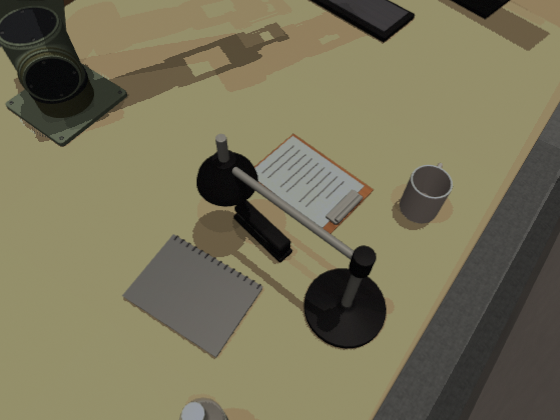

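The top view shows the knob's top at about (279,292), the post at (288,120), the foot centred at (282,146), and the clipboard with the form at about (190,249), on the side away from the spiral notebook. The scene view agrees: knob (222,148), clipboard (310,185), stapler (263,230) under the arm.

```bash
python3 - <<'E'
from h import *
c=load('top');im=c['im'];hsv=cv2.cvtColor(im,cv2.COLOR_BGR2HSV)
print('px',hsv[196,225],hsv[350,300],hsv[250,232])
m=cv2.inRange(hsv,(3,130,60),(17,255,255)); m[:170]=0;m[330:]=0;m[:,:130]=0;m[:,245:]=0
P=np.argwhere(m)[:,::-1]; print(len(P))
box=cv2.boxPoints(cv2.minAreaRect(P.astype(np.float32))); w=plane(c,box,4)
print(box,w.round(),np.linalg.norm(w-np.roll(w,1,0),axis=1)); C=w.mean(0); print('clip',C)
# foot ellipse
g=hsv[...,2]; f=cv2.inRange(g,0,70); 
print('depth knob',depthpts(c,[(279,292),(278,293),(280,291)]).round())
print('knob plane',plane(c,[(279,292)],265).round())
s=load('scene'); print('scene knob top',plane(s,[(221,138)],265).round(),depthpts(s,[(221,140)]).round())
foot=[(247,146),(317,146),(282,111),(282,181)]
print(depthpts(c,foot[:1]+[(270,160),(300,160)]).round()); F=plane(c,[(282,146)],12)[0]
print('foot',F.round(), 'post top',plane(c,[(288,119)],220).round(), depthpts(c,[(288,119)]).round())
# arm axis direction
print('arm', depthpts(c,[(279,265),(281,230),(285,160)]).round())
print('stapler',depthpts(c,[(268,225),(266,250)]).round())
E
```

```text
px [ 13 142 124] [ 29  61 133] [ 25  71 130]
844
[[143.04877 299.56104]
 [155.47559 187.71953]
 [233.40244 196.37805]
 [220.97562 308.21954]] [[500. 242.   4.]
 [728. 221.   4.]
 [710.  61.   4.]
 [480.  85.   4.]] [158.22771547 229.15275085 161.72504643 230.83207656]
clip [604.46609471 152.10050407   4.        ]
depth knob [[538. -23. 265.]
 [536. -22. 263.]
 [540. -25. 267.]]
knob plane [[538. -23. 265.]]
scene knob top [[539. -23. 265.]] [[541. -25. 264.]]
[[814.  32.  17.]
 [784. -16.  21.]
 [785. -78.  17.]]
foot [815. -41.  12.] post top [[815. -41. 220.]] [[814. -41. 223.]]
arm [[576. -26. 209.]
 [633. -29. 209.]
 [749. -36. 208.]]
stapler [[648. -11.  49.]
 [599.  -7.  50.]]
```

Post (815,-41) to knob (538,-23) measures 278 mm against the 280 given, the clipboard 160 x 230, and the knob's top 265, so all agree. The arm has to swing about -38.6°, clockwise, and the knob to end near (608,149). I'll go up and across first. The tool's axes are x = (0.413, 0.911), y = (0.911, -0.413), z down.

```bash
python3 -m pendant '[{"xyz":[0,0,-0.06],"roll":0,"jaw":0},{"xyz":[0,0,-0.11],"roll":0,"jaw":0},{"xyz":[-0.03,0.04,-0.11],"roll":0,"jaw":0},{"xyz":[-0.06,0.08,-0.11],"roll":0,"jaw":0},{"xyz":[-0.09,0.12,-0.11],"roll":0,"jaw":0},{"xyz":[-0.125,0.165,-0.11],"roll":0,"jaw":0},{"xyz":[-0.16,0.21,-0.11],"roll":0,"jaw":0},{"xyz":[-0.187,0.25,-0.11],"roll":0,"jaw":0}]' 8
python3 -m pendant '[{"xyz":[-0.03,0.04,0],"roll":0,"jaw":0},{"xyz":[-0.06,0.08,0],"roll":0,"jaw":0},{"xyz":[-0.09,0.12,0],"roll":0,"jaw":0},{"xyz":[-0.12,0.16,0],"roll":0,"jaw":0},{"xyz":[-0.15,0.2,0],"roll":0,"jaw":0},{"xyz":[-0.175,0.235,0],"roll":0,"jaw":0},{"xyz":[-0.186,0.25,0],"roll":0,"jaw":0},{"xyz":[-0.186,0.25,0],"roll":0,"jaw":0}]'
python3 - <<'E'
from h import *
c=grab('wrist','w1.png'); print(env.state()['ee_pos'],env.state()['ee_rot'])
E
```

```text
time_s: 1.1
ee_pos: [388.3, 248.1, 323.8]
ee_rot: [-180.0, 0.0, 65.6]
force: [0.0, 0.6, -0.1]
gripper_width: 91.4
time_s: 2.1
ee_pos: [538.8, -22.8, 323.3]
ee_rot: [-179.9, -0.0, 65.5]
force: [-0.0, 0.7, -0.4]
gripper_width: 91.3
[538.36089787 -21.96461385 323.59486765] [-1.79911718e+02 -2.65413524e-02  6.55894855e+01]
```

View pics/w1.png

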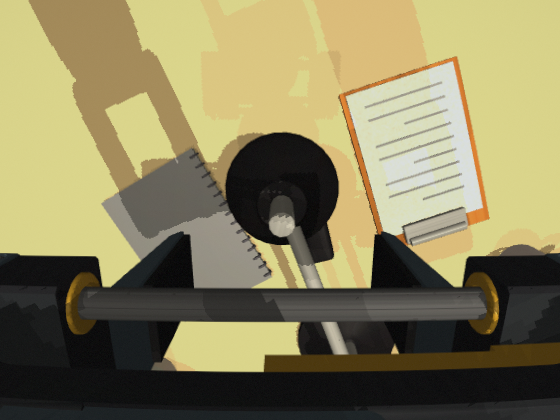

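The wrist view shows the knob's top at about (283,227), midway between the fingers, with the shade below it and the form's clipboard to the right. I'll check that position with a ray.

```bash
python3 - <<'E'
from h import *
c=load('wrist'); print(plane(c,[(283,227)],265).round(1),depthpts(c,[(283,227)]).round(1))
w=plane(c,[(339,95),(457,57),(489,218),(380,240)],4); print(w.round())
E
```

```text
[[538.8 -23.  265. ]] [[538.5 -22.9 266.1]]
[[482.  84.   4.]
 [499. 243.   4.]
 [726. 218.   4.]
 [690.  62.   4.]]
```

It agrees to within 1 mm, and the clipboard's far corners match too. Next: down 100 mm and close.

```bash
python3 -m pendant '[{"xyz":[0,0,0.03],"roll":0,"jaw":0},{"xyz":[0,0,0.06],"roll":0,"jaw":0},{"xyz":[0,0,0.085],"roll":0,"jaw":0},{"xyz":[0,0,0.099],"roll":0,"jaw":0},{"xyz":[0,0,0.099],"roll":0,"jaw":0.5},{"xyz":[0,0,0.099],"roll":0,"jaw":1},{"xyz":[0,0,0.099],"roll":0,"jaw":1},{"xyz":[0,0,0.099],"roll":0,"jaw":1}]' 10
python3 -m pendant '[{"xyz":[0,0,0],"roll":0,"jaw":1},{"xyz":[0,0,0],"roll":0,"jaw":1},{"xyz":[0,0,0],"roll":0,"jaw":1},{"xyz":[0,0,0],"roll":0,"jaw":1},{"xyz":[0,0,0],"roll":0,"jaw":1},{"xyz":[0,0,0],"roll":0,"jaw":1},{"xyz":[0,0,0],"roll":0,"jaw":1},{"xyz":[0,0,0],"roll":0,"jaw":1}]'
python3 - <<'E'
from h import *
s=env.state(); r=R.from_euler('xyz',s['ee_rot'],degrees=True)
P=np.array([815.5,-41.2]); k=s['ee_pos'][:2]; v=k-P; a0=np.arctan2(v[1],v[0]); C=np.array([604.5,152.1])-P; a1=np.arctan2(C[1],C[0]); L=np.hypot(*v)
print(s['ee_pos'],L,np.degrees([a0,a1]))
for i in range(1,25):
    a=a0+(a1-a0)*i/24; q=P+280*np.array([np.cos(a),np.sin(a)]) -(280-L)*np.array([np.cos(a0),np.sin(a0)])*0
    q=P+L*np.array([np.cos(a),np.sin(a)])
    print(i,q.round(),(r.inv().apply(np.r_[q-k,0])/1000).round(4), round(np.degrees(a0-a),1))
E
```

```text
time_s: 3.15
ee_pos: [539.1, -22.6, 225.6]
ee_rot: [179.9, -0.0, 65.6]
force: [1.2, 0.1, 0.1]
gripper_width: 54.1
time_s: 4.15
ee_pos: [538.7, -22.6, 224.9]
ee_rot: [-180.0, 0.0, 65.6]
force: [-0.9, -1.3, -0.1]
gripper_width: 17.9
[538.67113961 -22.6277719  224.87577907] 277.45115895077305 [176.16182332 137.50677253]
1 [539. -15.] [ 0.0073 -0.0026 -0.    ] 1.6
2 [540.  -7.] [ 0.0148 -0.0051 -0.    ] 3.2
3 [541.   1.] [ 0.0222 -0.0073 -0.    ] 4.8
4 [543.   8.] [ 0.0298 -0.0093 -0.    ] 6.4
5 [544.  16.] [ 0.0374 -0.0111 -0.    ] 8.1
6 [546.  24.] [ 0.045  -0.0127 -0.    ] 9.7
7 [548.  31.] [ 0.0527 -0.014  -0.    ] 11.3
8 [550.  39.] [ 0.0604 -0.0152 -0.    ] 12.9
9 [552.  46.] [ 0.0681 -0.0161 -0.    ] 14.5
10 [555.  53.] [ 0.0759 -0.0168 -0.    ] 16.1
11 [557.  61.] [ 0.0837 -0.0173 -0.    ] 17.7
12 [560.  68.] [ 0.0915 -0.0176 -0.    ] 19.3
13 [564.  75.] [ 0.0993 -0.0177 -0.    ] 20.9
14 [567.  82.] [ 0.1071 -0.0175 -0.    ] 22.5
15 [571.  89.] [ 0.1149 -0.0171 -0.    ] 24.2
16 [574.  96.] [ 0.1226 -0.0165 -0.    ] 25.8
17 [578. 103.] [ 0.1304 -0.0157 -0.    ] 27.4
18 [582. 109.] [ 0.1381 -0.0147 -0.    ] 29.0
19 [587. 116.] [ 0.1458 -0.0134 -0.    ] 30.6
20 [591. 122.] [ 0.1535 -0.012  -0.    ] 32.2
21 [596. 128.] [ 0.1611 -0.0103 -0.    ] 33.8
22 [601. 134.] [ 0.1687 -0.0084 -0.    ] 35.4
23 [606. 140.] [ 0.1762 -0.0063 -0.    ] 37.0
24 [611. 146.] [ 0.1836 -0.0039 -0.    ] 38.7
```

The opening is 17.9 mm, so the 18 mm knob is held. I'll swing it in two calls along the arc, keeping the yaw fixed because the knob is round.

```bash
python3 -m pendant '[{"xyz":[0.0073,-0.0026,0],"roll":0,"jaw":1},{"xyz":[0.02,-0.0067,0],"roll":0,"jaw":1},{"xyz":[0.033,-0.0101,0],"roll":0,"jaw":1},{"xyz":[0.046,-0.0128,0],"roll":0,"jaw":1},{"xyz":[0.0604,-0.0152,0],"roll":0,"jaw":1},{"xyz":[0.0759,-0.0168,0],"roll":0,"jaw":1},{"xyz":[0.0837,-0.0173,0],"roll":0,"jaw":1},{"xyz":[0.0915,-0.0176,0],"roll":0,"jaw":1}]'
```

```text
time_s: 5.15
ee_pos: [560.8, 68.6, 224.8]
ee_rot: [-180.0, 0.0, 65.6]
force: [-1.8, -0.2, -1.1]
gripper_width: 17.8
```

The force is about 2 N and the knob is still held. This is the second half, relative to the present pose.

```bash
python3 -m pendant '[{"xyz":[0.0117,0.0002,0],"roll":0,"jaw":1},{"xyz":[0.0270,0.0008,0],"roll":0,"jaw":1},{"xyz":[0.0427,0.0024,0],"roll":0,"jaw":1},{"xyz":[0.0581,0.0048,0],"roll":0,"jaw":1},{"xyz":[0.0734,0.0082,0],"roll":0,"jaw":1},{"xyz":[0.0847,0.0113,0],"roll":0,"jaw":1},{"xyz":[0.0921,0.0137,0],"roll":0,"jaw":1},{"xyz":[0.0921,0.0137,0],"roll":0,"jaw":1}]'
python3 -m pendant '[{"xyz":[0,0,0],"roll":0,"jaw":1},{"xyz":[0,0,0],"roll":0,"jaw":1},{"xyz":[0,0,0],"roll":0,"jaw":0.5},{"xyz":[0,0,0],"roll":0,"jaw":0},{"xyz":[0,0,0],"roll":0,"jaw":0},{"xyz":[0,0,0],"roll":0,"jaw":0},{"xyz":[0,0,0],"roll":0,"jaw":0},{"xyz":[0,0,0],"roll":0,"jaw":0}]'
```

```text
time_s: 6.15
ee_pos: [611.8, 147.0, 224.8]
ee_rot: [180.0, -0.1, 65.6]
force: [-0.7, 0.7, -2.6]
gripper_width: 17.7
time_s: 7.15
ee_pos: [611.1, 146.3, 225.0]
ee_rot: [-180.0, -0.0, 65.6]
force: [0.3, -1.1, 0.5]
gripper_width: 75.0
```

The jaws are open. Now straight up, then back toward the base so the cameras can see.

```bash
python3 -m pendant '[{"xyz":[0,0,-0.02],"roll":0,"jaw":0},{"xyz":[0,0,-0.05],"roll":0,"jaw":0},{"xyz":[0,0,-0.09],"roll":0,"jaw":0},{"xyz":[0,0,-0.12],"roll":0,"jaw":0},{"xyz":[-0.02,-0.04,-0.12],"roll":0,"jaw":0},{"xyz":[-0.04,-0.08,-0.12],"roll":0,"jaw":0},{"xyz":[-0.06,-0.12,-0.12],"roll":0,"jaw":0},{"xyz":[-0.07,-0.16,-0.12],"roll":0,"jaw":0}]'
python3 -m pendant '[{"xyz":[-0.01,-0.03,0],"roll":0,"jaw":0},{"xyz":[-0.02,-0.05,0],"roll":0,"jaw":0},{"xyz":[-0.02,-0.06,0],"roll":0,"jaw":0},{"xyz":[-0.02,-0.06,0],"roll":0,"jaw":0},{"xyz":[-0.02,-0.06,0],"roll":0,"jaw":0},{"xyz":[-0.02,-0.06,0],"roll":0,"jaw":0},{"xyz":[-0.02,-0.06,0],"roll":0,"jaw":0},{"xyz":[-0.02,-0.06,0],"roll":0,"jaw":0}]'
python3 - <<'E'
from h import *
grab('top','top1.png'); grab('scene','scene1.png')
E
```

```text
time_s: 8.15
ee_pos: [434.8, 148.3, 345.1]
ee_rot: [180.0, -0.0, 65.6]
force: [0.6, 0.9, 0.7]
gripper_width: 91.0
time_s: 9.15
ee_pos: [373.7, 155.1, 344.8]
ee_rot: [-180.0, 0.0, 65.6]
force: [-0.1, 0.0, -0.2]
gripper_width: 91.1
```

View pics/top1.png

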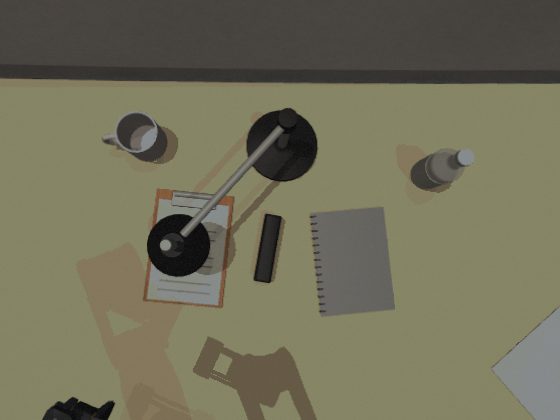

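View pics/scene1.png

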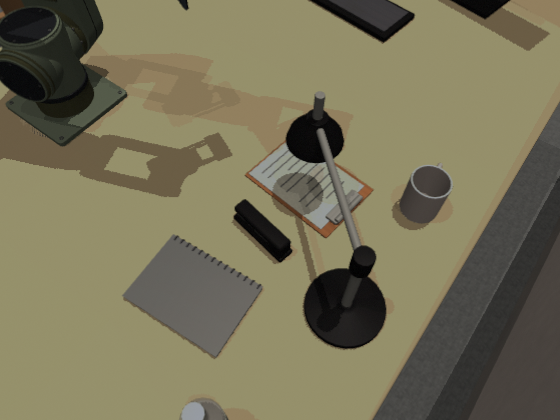

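The top view has the knob's top at (166,245) over the form. The stapler, at (268,248), hasn't moved, and the robot is clear.

```bash
python3 - <<'E'
from h import *
for n,p in(('top',(166,245)),('scene',(320,96))):
    k=plane(load(n),[p],265)[0]; print(n,k.round(),np.hypot(*(k[:2]-[604.5,152.1])).round(1))
env.job_done(); print(env.state()['time_s'])
E
```

```text
top [609. 146. 265.] 7.6
scene [612. 144. 265.] 11.3
the job is handed in; nothing more can be done
the job is handed in; nothing more can be done
```

The lamp's shade now hangs over the middle of the clipboard with the form, and I've handed the job in; it reports no verdict. I gripped the knob, swung the arm about 38.6° clockwise seen from above, let go and backed the robot away.

- **Position:** the knob measures about 8 mm (top view) and 11 mm (scene view) from the clipboard's middle; the limit is 50 mm.
- **Stapler:** it looks unmoved in both views. I judged this by eye and did not measure it.
- **Robot:** it stands clear of everything. The last clock reading before hand-in was 9.15 s, and the wrist force read at most about 3 N at the end of each move.
- **Arm at rest:** I did not measure the lamp arm's speed. The final pictures came about 2 s after the jaws opened, with the knob within 3 mm of where I released it.

No check failed. The two final views differ by about 4 mm, which is roughly the cameras' calibration error.

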